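Lock the roll and hold the tension arm for threading

TASK

Get the bench unwinder ready for threading: pick up the rubber mallet and knock the lock pin in the middle of the roll's hub fully down with a brisk tap of the mallet head (not a slow push, not with the fingers), without hitting the tape roll, then set the mallet back down on the table clear of the unwinder. Then swing the sprung tension arm in towards the roll until it is hard against its inner stop and keep holding it there with the gripper: you finish while still holding it at the stop, for somebody else to thread the tape. Leave the other things on the table alone.

Things in the scene. Friction and masses are not known exactly. Their poses are not given: they have to be found in the camera images.
- unwinder: Bench unwinder, fixed: grey steel plate 240 (x) x 340 (y) mm, top face 30 mm above the table. Origin on the table under the plate's centre, z up. Hub axis at x 0, y +75 mm; arm pivot at x +60, y -120. Fixed idler roller, 36 mm across, 117 high, at x +98, y -25; brake block with thumb screw, 78 high, at x +98, y +148. Two rubber stop posts, 64 high, flank the arm 55 mm from its pivot.
- turntable: Turntable of the unwinder, origin on its upright axis 38 mm above the table: disc 180 mm across, on it a grey tape roll lying flat, 150 mm across, top 94 mm above the table, with a card core (top 95 mm) round a steel hub 69 mm across (top 104 mm; three jaws stand 2 mm higher). Its brake is on: it does not turn.
- lock_pin (a joint): How far the lock pin is driven down, m: 0 up, 0.014 fully down (cap on the hub, solid). Steel mushroom cap 26 mm across, 10 mm thick, on the hub's axis, sliding straight down. Starts 0 to 0.003 down. Driving it takes 9 to 11 N plus a little for speed; it stays where it is driven. A tap counts if the mallet drives it at over 0.04 m/s: bring the mallet down at 0.15 m/s or more.
- lock_pin_top (a point): Centre of the lock pin's flat top face: 128 mm above the table when fully up, 114 mm when fully down.
- tension_arm (a joint): Swing of the tension arm, rad: 0 at its outer rest stop, growing clockwise seen from above, towards the roll, to 0.96 at the solid inner stop. Its spring pushes it back to 0 with 0.5 N m at rest, rising to 1.0 N m at the inner stop (3.5 to 7 N at the roller). Flat aluminium arm 16 mm wide, top face 55 mm above the table, 140 mm from pivot to roller axis.
- pivot_top (a point): Point on the arm's upright pivot axis, 120 mm above the table (level with the roller's top); the pivot post itself is 98 mm high. Seen from the pivot the roller lies 230 degrees anticlockwise from the unwinder's x axis at rest, and 175 degrees at the inner stop.
- roller_top (a point): Top centre of the roller on the arm's end, 120 mm above the table. The roller: white upright cylinder 30 mm across, from 60 to 120 mm above the table, turning freely on its own axis, so it can be pinched from above and led round the arc (140 mm radius about the pivot) without turning the gripper, or pushed from its outer side.
- mallet: Rubber mallet, 0.3 to 0.5 kg, standing on one face of its head. Origin at the centre of that underside. Black round head 60 mm across, 80 mm high, axis along z, flat faces at both ends. Wooden handle level along -x, centred 40 mm above the underside, 24 mm wide (y), 30 mm high, from x -30 to x -210 mm. Balances about 22 mm from the head's axis.
- mallet_head (a point): Centre of the mallet's head, 40 mm above the face it stands on.
- mallet_grip (a point): Point on the handle's axis 85 mm from the head's axis, a good place to grip from above, fingers closing across the handle (along the mallet's y).
- tape_narrow: Small white tape roll, 80 mm across, 25 mm high, lying flat. Origin at the centre of its underside. Leave alone.
- tape_wide: Grey tape roll 110 mm across, 48 mm high, lying flat. Origin at the centre of its underside. Leave alone.
- tape_white: White tape roll 96 mm across, 36 mm high, stacked on the grey one. Origin at the centre of its underside. Leave alone.
- core: Empty card core, 84 mm across, 60 mm high, standing. Origin at the centre of its underside. Leave alone.
- solvent: Aluminium can 60 mm across, 150 mm high, standing. Origin at the centre of its underside. Leave alone.
- scraper: Scraper with a handle, 200 mm long, lying along its x. Leave alone.
- driver: Screwdriver, 200 mm long, lying along its x. Leave alone.

How it is judged (in metres and radians):
On the way, in this order (a step that is already met when the one before it is completed fails the run):
1. the lock pin is tapped down briskly with the mallet (velocity of joint lock_pin above 0.04 m/s and contact force between mallet and lock_pin above 1 N).
2. the pin is fully down and the mallet is back on the table, let go, at rest (value of joint lock_pin above 0.0125 m and height (world z) of mallet_head below 0.06 m and contact force between the fingers and mallet below 0.2 N and contact force between mallet and unwinder below 0.2 N and linear speed of mallet below 0.03 m/s), for 0.3 s.
At the end, for the whole second after the job is handed in: Fingers hold the tension arm (over 2 N) within 0.04 rad of its inner stop (over 0.92 of 0.96 rad) at the end and for the second after; lock pin over 12.5 of 14 mm down; mallet at rest on the table (head centre under 60 mm high), let go, not touching the unwinder (all of step 2 and value of joint tension_arm above 0.92 rad and contact force between the fingers and tension_arm above 2 N); the arm keeps its last pose, push and grip.
It fails at once if the robot itself pushes the lock pin (contact force between any of the fingers, the arm and lock_pin above 1 N).
It fails at once if the mallet hits the tape roll or turntable (contact force between mallet and turntable above 3 N).
It fails at once if another thing on the table is disturbed (moved over 30 mm) (distance of any of tape_narrow, tape_wide, tape_white, core, solvent, scraper, driver from where it was at the start of the episode above 0.03 m).
It also fails if it takes over 64 s, if anything falls off the work surface, if the arm or the gripper's body presses on something with over 40 N, if the wrist force passes 120 N, or if a joint passes its speed limit or range.

ROBOT

A 7-joint arm with a two-finger parallel gripper is mounted at the origin on the work surface. World frame = base frame: x ahead of the robot, y to its left, z up, the work surface at z = 0. Lengths are in m, angles in degrees, forces in N, time in s.
With the tool pointing down it reaches from about 0.425 to 0.875 m from the base axis. Payload 4.7 kg.
Tool frame: the origin (TCP) lies midway between the tips of the shut fingers; the grasp point (between the pads) lies 19 mm behind it; z points along the fingers, y is the line along which they close (so a half turn about z gives the same grasp; the last joint's range is limited). The gripper opens to 87 mm and grips with 3 to 60 N. Pads are 19 mm wide; open, the fingers measure 117 mm over their backs; the gripper's body (75 mm by 190 mm) begins 51 mm behind the grasp point.
Start: joints at [-69.15, 18.392, -4.016, 83.108, 1.295, 78.541, -3.26], TCP at [0.223, 0.611, 0.223] pointing down, gripper open.
Joint ranges: [-163.93, 163.93], [-17.29, 119.83], [-79.2, 71.16], [3.27, 140.29], [-89.18, 269.18], [5.43, 117.66], [-154.24, 154.24]. Speed limits (degrees/s): [147.25, 147.25, 180, 180, 180, 180, 180].

INTERFACE

Orientations are given as [roll, pitch, yaw] about the fixed x, y, z axes, in that order (R = Rz(yaw) Ry(pitch) Rx(roll)).
In Python, from cell import env, viewer, boxes_of, masks_of gives the robot as it stands. The module is installed in compiled form; this text tells all that it offers.
- The arm moves only by the tool apply_moves, never from a script. Its argument "moves" is a list of rows, each a list of 7 numbers: the shift along the tool's x, y, z scaled (see below), then the turn, a rotation vector about the tool's x, y, z scaled (see below), then the opening, from 0 (shut) to 1 (fully open). A call has 1 to 20 rows; each row is the pose to reach, as a shift and turn from the pose commanded when the call began, along the tool's axes at that moment; what a row does not reach only later rows make up. The controller multiplies each number of a shift by 0.2 m and each number of a turn by 1.5 rad. A row lasts 1/10 s, in which the tool goes at most 50 mm and 8.59 degrees, less where a joint would pass 70% of its speed; a pose out of reach is approached as far as the arm can. A call with a number of a shift or a turn outside -1 to 1 is refused whole. A call with a gripper value outside its range is refused whole. The fingers move at their own pace and stop on an object; "grip_force" is the grip in N (left out, the last holds). Time passes only in rows, so rows that repeat a pose let the fingers close. It gives the time, the measured TCP pose, the force, the opening and the grip force at its end, in the units of the state.
- env.get_obs(): the state, without advancing time (a new reading comes with each control period).
- viewer.read_camera(name): name is "side" or "top"; returns the picture (400x640x3 uint8, red, green, blue); there is no depth.
- viewer.get_calibration(name): a dict with "fov_y" (degrees; the focal length in pixels is half the picture's height over the tangent of half this angle, whatever the lens; pixels are square), "cx", "cy" (the principal point, pixels), "position" and "orientation" of the camera in the world. Camera axes: x right, y up, looking along -z (the intrinsics and any distortion apply to the point x, -y, -z); pixel columns grow to the right and rows downward; lengths in m; the calibration is good to about 2 mm. A picture is of the moment at which its call begins. get_calibration takes no time and is no camera call.
- env.sign_off(): hands the job in; it is judged then, once.
Trained networks look in the newest picture that a camera, given by its name, has taken for a name from the list of things; names that differ only in an ending like _2 or _b are one class to them, and where a whole thing is asked for, a point or a joint stands for the part that bears it (a point fixed in the world has none). Each returns a list of dicts, best first, with "conf" (0 to 1); they miss things now and then, are a little off and sometimes report something else, mostly with a low value. They report only what shows in the picture. A call takes as long as a camera call.
- boxes_of(camera, target): "location" ([column, row] in pixels, amid what is visible of it).
- masks_of(camera, target): "pixels" (400x640 bool, what is visible of it) and "location" ([column, row] in pixels, amid what is visible of it).
The state is a dict: "time_s": time; "qpos": joint angles; "joint_velocities": joint speeds; "effort": joint torques, N m; "tool_pos": TCP position; "tool_rot": TCP orientation; "force": force on the tool from outside, world axes, zero at the start; "wrist_torque": the same for the moment, N m; "grip_width": finger opening in m; "grasp_force": force on a finger pad.
Only numpy, scipy, OpenCV 4.12 (cv2) and the standard library are available. Lean on these libraries where they do the work, as an engineer would, in place of code of your own. Each camera call takes 0.05 s, during which the arm holds its last target. There are 200 camera calls.

## Working session

There is one attempt and no reset: what is moved stays moved. The work goes in short steps, Python scripts to look and compute and a tool call to move; the robot and the scene stay as the last step left them, time stands still between calls to the robot, and variables do not carry over. Pictures are saved under pics/ and viewed, at most 10 in all, crops included, and the job is handed in when it is done.

Besides the shell and the picture viewer there is one more tool, called after ">>>" in YAML: its name, and indented under it one key for each argument. apply_moves: Moves the arm, as the interface text tells. Shifts and turns lie within -1 to 1; 1 stands for 0.2 m of shift or 1.5 rad of turn. Its arguments: {"type":"object","properties":{"moves":{"type":"array","items":{"type":"array","items":{"type":"number","minimum":-1,"maximum":1}}},"grip_force":{"type":"number"}},"required":["moves"]}

```bash
mkdir -p pics; ls; python3 - <<'E'
from cell import env, viewer, boxes_of, masks_of
import cv2
for c in ("side","top"):
    im=viewer.read_camera(c); cv2.imwrite(f"pics/{c}0.png",im[:,:,::-1])
    print(c,viewer.get_calibration(c))
    for t in ["unwinder","turntable","lock_pin","lock_pin_top","tension_arm","pivot_top","roller_top","mallet","mallet_head","mallet_grip","solvent","core"]:
        print(t,[( [round(float(x),1) for x in b["location"]],round(float(b["conf"]),2)) for b in boxes_of(c,t)[:3]])
print(env.get_obs())
E
```

```text
pics
side {'fov_y': 43.75829725305502, 'cx': 323.98776392954244, 'cy': 210.0678948942329, 'position': array([0.27316824, 1.22659048, 1.51969896]), 'orientation': array([  42.65806738,   -0.87869032, -169.36453901])}
unwinder [([295.8, 259.5], 0.88), ([318.6, 341.8], 0.3)]
turntable [([286.1, 271.5], 0.93), ([325.0, 163.4], 0.21)]
lock_pin [([286.4, 254.6], 0.49), ([313.8, 218.2], 0.16)]
lock_pin_top [([286.7, 257.2], 0.39)]
tension_arm [([314.3, 218.2], 0.77)]
pivot_top [([317.5, 216.0], 0.53)]
roller_top [([315.7, 216.8], 0.52)]
mallet [([329.7, 163.3], 0.59)]
mallet_head [([324.5, 164.0], 0.76)]
mallet_grip [([325.1, 165.6], 0.59), ([287.4, 256.7], 0.26), ([315.7, 216.5], 0.2)]
solvent [([320.1, 344.4], 0.77)]
core [([275.4, 348.0], 0.75)]
top {'fov_y': 46.1338074593256, 'cx': 321.9572660296906, 'cy': 203.72048614194122, 'position': array([ 0.28603682, -0.04789238,  1.66140043]), 'orientation': array([  8.04409049,   0.30419712, -90.03621457])}
unwinder [([273.3, 191.1], 0.61)]
turntable [([251.5, 186.5], 0.66)]
lock_pin [([244.0, 184.2], 0.46)]
lock_pin_top [([360.2, 126.7], 0.64)
[... 337 characters left out ...]
1.3, 'qpos': array([-69.15001924,  18.39089636,  -4.01782416,  83.10722626,
         1.29417156,  78.54226378,  -3.2605351 ]), 'joint_velocities': array([-0.04349244,  0.02211839,  0.10525622, -0.06074438, -0.02802449,
       -0.06382778, -0.00965396]), 'effort': array([ 2.83353074e-04, -4.91110182e+01, -4.02891515e-01, -3.12760699e+01,
       -6.36130082e-02,  3.38640623e-02,  2.70324546e-05]), 'tool_pos': array([0.22277226, 0.61064814, 0.22260126]), 'tool_rot': array([1.79995291e+02, 1.45054668e-03, 1.59959745e+02]), 'force': array([ 1.14713544, -0.32122638, -1.18095673]), 'wrist_torque': array([-0.00639127,  0.00704456, -0.0054176 ]), 'grasp_force': 0.0, 'grip_width': 0.08713154715142568}
```

View both.

View pics/side0.png

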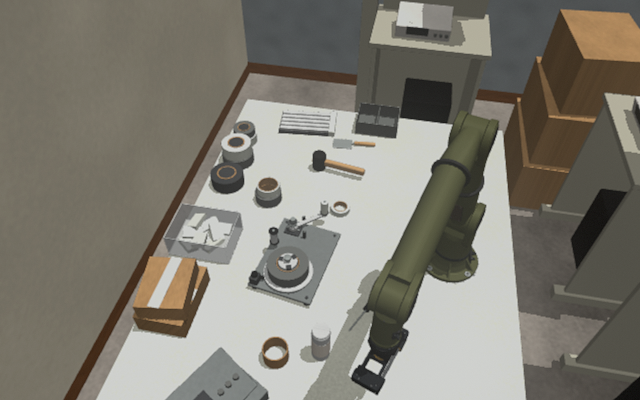

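View pics/top0.png

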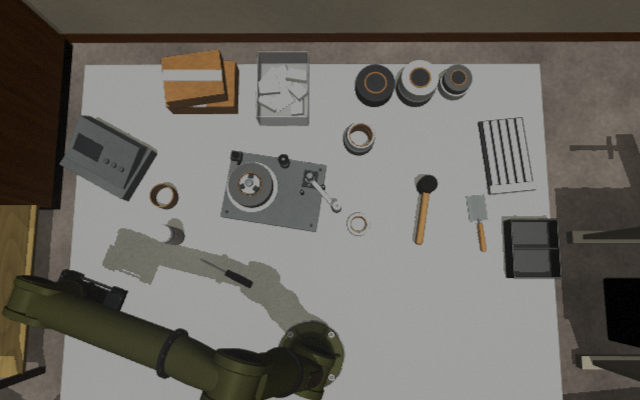

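The side view shows the unwinder around (290,265), roller at about (324,207), and mallet head at (320,160) with its handle running to (364,170). The top view shows the pin at about (249,184), pivot (311,176), roller (336,205), and mallet head (428,184) with its handle running to (420,243). I'll take enlarged crops to read off the points.

```bash
cat > h.py <<'E'
import numpy as np
from scipy.spatial.transform import Rotation as R
from cell import env, viewer, boxes_of, masks_of
C={c:viewer.get_calibration(c) for c in("side","top")}
def cam(c):
    k=C[c]; return k, 200/np.tan(np.radians(k["fov_y"]/2)), R.from_euler("xyz",k["orientation"],degrees=True).as_matrix()
def proj(c,P):
    k,f,M=cam(c); p=(np.atleast_2d(P)-k["position"])@M
    return np.c_[k["cx"]+f*p[:,0]/-p[:,2], k["cy"]-f*p[:,1]/-p[:,2]]
def ray(c,px,z):
    k,f,M=cam(c); d=M@np.array([(px[0]-k["cx"])/f,-(px[1]-k["cy"])/f,-1.])
    return k["position"]+d*(z-k["position"][2])/d[2]
E
python3 - <<'E'
from h import *
import cv2
print({k:v for k,v in C["top"].items() if k not in("position","orientation")})
print(proj("top",[0,0,0]),proj("side",[0,0,0]),proj("top",env.get_obs()["tool_pos"]),proj("side",env.get_obs()["tool_pos"]))
a=cv2.imread("pics/top0.png")[140:255,215:445]; cv2.imwrite("pics/top0c.png",cv2.resize(a,None,fx=3.4,fy=3.4,interpolation=cv2.INTER_CUBIC))
a=cv2.imread("pics/side0.png")[135:310,230:380]; cv2.imwrite("pics/side0c.png",cv2.resize(a,None,fx=3.4,fy=3.4,interpolation=cv2.INTER_CUBIC))
E
```

```text
{'fov_y': 46.1338074593256, 'cx': 321.9572660296906, 'cy': 203.72048614194122}
[[310.57924346 354.61912875]] [[447.20331311 258.4996129 ]] [[106.57160079 291.3765768 ]] [[376.48220414 372.05425704]]
```

View pics/top0c.png

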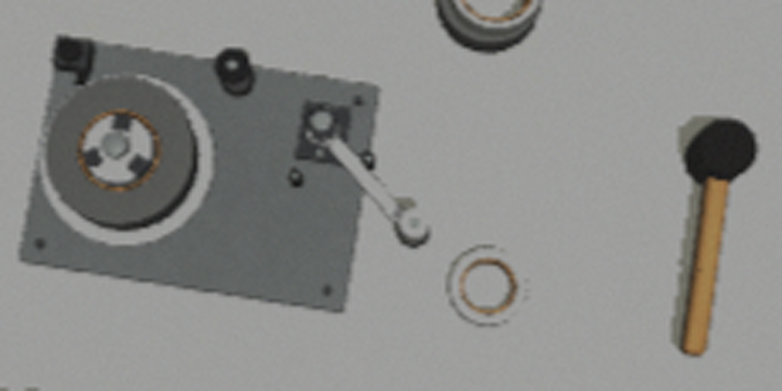

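View pics/side0c.png

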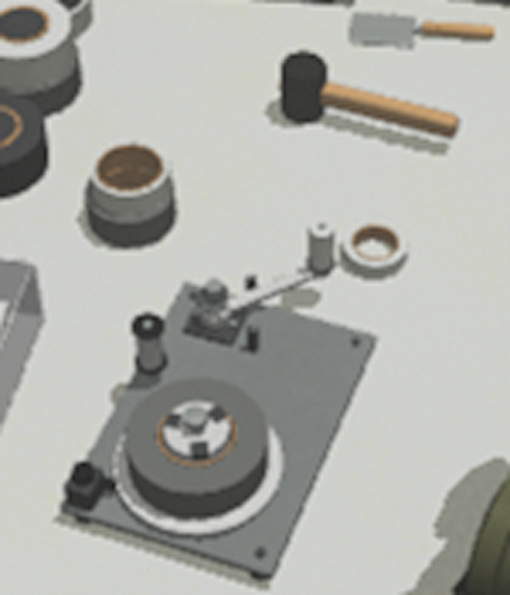

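The crops show plate corners, pin cap, pivot, idler, roller, mallet head and handle end clearly. I'll fit the poses from those points.

```bash
python3 - <<'E'
from h import *
from scipy.optimize import least_squares
t=lambda x,y:(215+x/3.4,140+y/3.4); s=lambda x,y:(230+x/3.4,135+y/3.4)
a=np.radians(230)
U=dict(pp=(.12,.17,.03),pm=(.12,-.17,.03),mm=(-.12,-.17,.03),mp=(-.12,.17,.03),pin=(0,.075,.127),roll=(.06+.14*np.cos(a),-.12+.14*np.sin(a),.12),piv=(.06,-.12,.098),idl=(.098,-.025,.117))
O={"top":dict(pp=t(57,37),pm=t(379,88),mm=t(345,311),mp=t(20,262),pin=t(117,146),roll=t(412,225),piv=t(321,122),idl=t(233,64)),
"side":dict(pp=s(60,515),pm=s(185,285),mm=s(377,337),mp=s(265,572),pin=s(194,413),roll=s(320,230),piv=s(213,287),idl=s(148,323))}
def T(p,P): return np.c_[np.array(P)[:,:2]@np.array([[np.cos(p[2]),np.sin(p[2])],[-np.sin(p[2]),np.cos(p[2])]])+p[:2],np.array(P)[:,2]]
def fit(U,O,cams,p0):
    f=lambda p:np.concatenate([proj(c,T(p,[U[k] for k in O[c]]))-np.array([O[c][k] for k in O[c]]) for c in cams])
    r=least_squares(lambda p:f(p).ravel(),p0,loss="soft_l1"); return r.x,f(r.x)
for cams in (["top"],["side"],["top","side"]):
    p,res=fit(U,O,cams,[.5,.1,0]); print(cams,p[:2].round(4),np.degrees(p[2]).round(2)); print(res.round(1).tolist())
W=T(p,list(U.values()))
for k,w in zip(U,W): print(k,w.round(4))
b=np.radians(175); print("stop",T(p,[(.06+.14*np.cos(b),-.12+.14*np.sin(b),.12)]).round(4))
# mallet
M=dict(h=(0,0,.08),e=(-.21,0,.04))
OM={"top":dict(h=t(724,147),e=t(693,352)),"side":dict(h=s(304,63),e=s(455,126))}
for cams in (["top"],["side"],["top","side"]):
    q,res=fit(M,OM,cams,[.5,-.3,0]); print(cams,q[:2].round(4),np.degrees(q[2]).round(2),res.round(1).tolist())
print("grip",T(q,[(-.085,0,.04)]).round(4))
for n,z,px in [("narrow",.025,t(487,284)),("solv",.15,(171,232))]: print(n,ray("top",px,z).round(3))
E
```

```text
['top'] [0.562  0.1301] -8.89
[[0.8, 0.2], [0.3, -0.6], [-0.3, 0.6], [-0.7, 0.1], [-0.9, -0.2], [0.9, -0.5], [0.2, -0.1], [-0.2, 0.6]]
['side'] [0.562 0.133] -9.32
[[-1.0, -2.3], [-0.3, -1.1], [0.0, -0.1], [1.6, 1.3], [-0.0, 0.7], [0.4, -0.5], [0.1, -0.3], [-0.4, 1.0]]
['top', 'side'] [0.5621 0.1309] -9.06
[[0.7, 0.0], [0.1, -0.4], [-0.6, 0.7], [-1.0, -0.1], [-1.1, -0.3], [0.6, -0.3], [-0.1, -0.0], [-0.4, 0.7], [-0.7, -2.6], [-0.4, -1.4], [-0.1, -0.7], [1.9, 0.8], [0.2, 0.3], [0.3, -0.9], [0.0, -0.7], [-0.3, 0.7]]
pp [0.7073 0.2799 0.03  ]
pm [ 0.6538 -0.0559  0.03  ]
mm [ 0.4168 -0.0181  0.03  ]
mp [0.4703 0.3177 0.03  ]
pin [0.5739 0.205  0.127 ]
roll [ 0.4967 -0.0888  0.12  ]
piv [0.6024 0.003  0.098 ]
idl [0.6549 0.0908 0.117 ]
stop [[0.4666 0.037  0.12  ]]
['top'] [ 0.582  -0.4022] -8.17 [[0.1, -0.7], [-0.1, 0.6]]
['side'] [ 0.5796 -0.4098] -10.15 [[-0.3, -0.1], [0.3, 0.1]]
['top', 'side'] [ 0.581  -0.4039] -8.6 [[0.6, -0.4], [-0.0, 0.9], [-0.8, 0.7], [0.1, 0.2]]
grip [[ 0.497  -0.3912  0.04  ]]
narrow [ 0.447 -0.166  0.025]
solv [0.408 0.447 0.15 ]
```

>>> apply_moves:
  moves:
    - [-0.97,-0.34,-0.4,0,0,-0.133,1]
    - [-0.97,-0.34,-0.4,0,0,-0.133,1]
    - [-0.97,-0.34,-0.4,0,0,-0.133,1]
    - [-0.97,-0.34,-0.4,0,0,-0.133,1]
    - [-0.97,-0.34,-0.4,0,0,-0.133,1]

```text
time_s: 1.8
tool_pos: [0.3875, 0.4763, 0.3052]
tool_rot: [179.9, 0.3, 170.9]
force: [-0.4, 1.1, 0.6]
grip_width: 0.0872
grasp_force: 0.0
```

>>> apply_moves:
  moves:
    - [-0.81,-0.79,0,0,0,0,1]
    - [-0.81,-0.79,0,0,0,0,1]
    - [-0.81,-0.79,0,0,0,0,1]
    - [-0.81,-0.79,0,0,0,0,1]
    - [-0.81,-0.79,0,0,0,0,1]

```text
time_s: 2.3
tool_pos: [0.5214, 0.2944, 0.303]
tool_rot: [-179.9, 0.1, 171.0]
force: [-0.4, -0.4, -0.1]
grip_width: 0.087
grasp_force: 0.0
```

>>> apply_moves:
  moves:
    - [-0.34,-0.91,0,0,0,0,1]
    - [-0.34,-0.91,0,0,0,0,1]
    - [-0.34,-0.91,0,0,0,0,1]
    - [-0.34,-0.91,0,0,0,0,1]

```text
time_s: 2.7
tool_pos: [0.5585, 0.1067, 0.3029]
tool_rot: [180.0, 0.0, 171.3]
force: [0.4, 0.0, 0.3]
grip_width: 0.0869
grasp_force: 0.0
```

>>> apply_moves:
  moves:
    - [0,-1,0,0,0,0,1]
    - [0,-1,0,0,0,0,1]
    - [0,-1,0,0,0,0,1]
    - [0,-1,0,0,0,0,1]

```text
time_s: 3.1
tool_pos: [0.5277, -0.09, 0.3029]
tool_rot: [180.0, 0.0, 171.4]
force: [0.8, -0.0, 0.0]
grip_width: 0.0869
grasp_force: 0.0
```

>>> apply_moves:
  moves:
    - [-0.17,-1,0,0,0,0,1]
    - [-0.17,-1,0,0,0,0,1]
    - [-0.17,-1,0,0,0,0,1]
    - [-0.17,-1,0,0,0,0,1]

```text
time_s: 3.5
tool_pos: [0.5318, -0.2898, 0.3031]
tool_rot: [180.0, 0.1, 171.4]
force: [0.8, -0.3, 0.4]
grip_width: 0.0873
grasp_force: 0.0
```

>>> apply_moves:
  moves:
    - [0,-0.515,0.9,0,0,0,1]
    - [0,-0.515,0.9,0,0,0,1]
    - [0,-0.515,0.9,0,0,0,1]
    - [0,-0.515,0.9,0,0,0,1]
    - [0,-0.515,0.9,0,0,0,1]

```text
time_s: 4.0
tool_pos: [0.5115, -0.391, 0.1166]
tool_rot: [179.9, -0.6, 171.1]
force: [-1.6, -0.1, -0.4]
grip_width: 0.0867
grasp_force: 0.0
```

```bash
python3 - <<'E'
from h import *
import cv2
o=env.get_obs(); print(o["tool_pos"],o["tool_rot"],o["qpos"])
s=viewer.read_camera("side"); t=viewer.read_camera("top")
z=lambda a:cv2.resize(a,None,fx=4,fy=4,interpolation=cv2.INTER_CUBIC)
cv2.imwrite("pics/m1.png",np.hstack([z(s[120:240,280:380]),z(t[150:270,370:470])])[:,:,::-1])
p=o["tool_pos"]; print(proj("side",p),proj("top",p))
E
```

```text
[ 0.51148461 -0.39104415  0.11661649] [179.92154821  -0.56190663 171.11853559] [  7.03422682  24.85904573  36.03469855  92.09044036 -15.15698727
  68.60423735 127.35502342]
[[333.95133643 151.82268999]] [[427.73428182 201.45178854]]
```

View pics/m1.png

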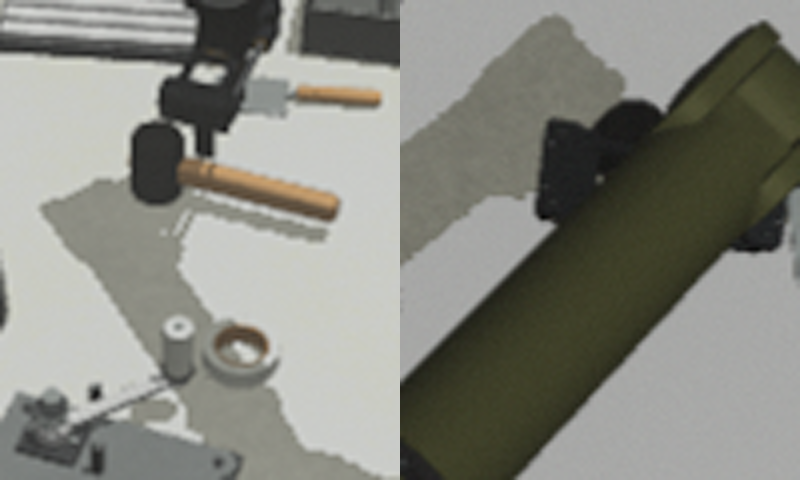

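The left half (side view) shows the fingers above the handle at about (331,157), close behind the head. The right half (top view) is mostly hidden by the arm. I'll descend and grip.

>>> apply_moves:
  moves:
    - [0,-0.01,0.2,0,0,0,1]
    - [0,-0.01,0.35,0,0,0,1]
    - [0,-0.01,0.45,0,0,0,1]
    - [0,-0.01,0.5,0,0,0,1]
    - [0,-0.01,0.51,0,0,0,1]
    - [0,-0.01,0.51,0,0,0,0.1]
    - [0,-0.01,0.51,0,0,0,0.1]
    - [0,-0.01,0.51,0,0,0,0.1]
    - [0,-0.01,0.51,0,0,0,0.1]
    - [0,-0.01,0.51,0,0,0,0.1]
    - [0,-0.01,0.51,0,0,0,0.1]
    - [0,-0.01,0.51,0,0,0,0.1]
  grip_force: 60

```text
time_s: 5.3
tool_pos: [0.5161, -0.3919, 0.0205]
tool_rot: [180.0, -0.0, 171.4]
force: [-0.2, 0.1, 0.0]
grip_width: 0.039
grasp_force: 0.0
```

>>> apply_moves:
  moves:
    - [0,0,0,0,0,0,0]
    - [0,0,0,0,0,0,0]
    - [0,0,0,0,0,0,0]
    - [0,0,0,0,0,0,0]
    - [0,0,0,0,0,0,0]
    - [0,0,0,0,0,0,0]

```text
time_s: 5.9
tool_pos: [0.516, -0.3921, 0.0205]
tool_rot: [-180.0, -0.0, 171.4]
force: [-0.1, -1.3, -0.3]
grip_width: 0.0236
grasp_force: 59.3
```

>>> apply_moves:
  moves:
    - [0,0,-0.1,0,0,0,0]
    - [0,0,-0.3,0,0,0,0]
    - [0,0,-0.5,0,0,0,0]
    - [0,0,-0.7,0,0,0,0]
    - [0,0,-0.9,0,0,0,0]
    - [0,0,-1,0,0,0,0]
    - [0,0,-1,0,0,0,0]

```text
time_s: 6.6
tool_pos: [0.5174, -0.3926, 0.2236]
tool_rot: [-179.9, 0.3, 171.4]
force: [-0.5, -0.2, -4.0]
grip_width: 0.0235
grasp_force: 59.3
```

```bash
python3 - <<'E'
from h import *
import cv2
o=env.get_obs(); print(o["tool_pos"],o["force"],o["grip_width"],o["qpos"])
s=viewer.read_camera("side"); 
cv2.imwrite("pics/m2.png",cv2.resize(s[60:220,250:400],None,fx=3.5,fy=3.5,interpolation=cv2.INTER_CUBIC)[:,:,::-1])
p=np.array(o["tool_pos"]); u=np.array([.989,-.1495,0]); g=p+[0,0,.019]
print("head pred top/bottom centre, handle end", proj("side",[g+.065*u+[0,0,.04],g+.065*u-[0,0,.04],g-.145*u]))
E
```

```text
[ 0.5174404  -0.39260428  0.22358296] [-0.46699208 -0.22262209 -3.99881863] 0.023464058384398242 [  5.95498671  20.56178891  37.62827369  84.67290135 -12.71530285
  78.76543943 125.64628056]
head pred top/bottom centre, handle end [[318.69728776 116.72226623]
 [318.55397492 132.2520168 ]
 [367.45128214 135.77381875]]
```

View pics/m2.png

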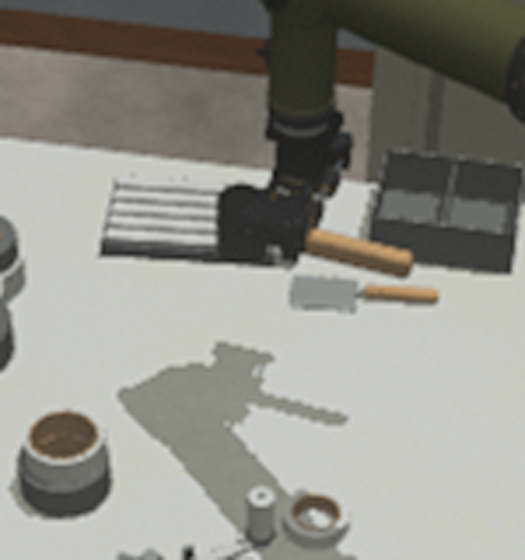

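The mallet is held level: head at about (320,123) and handle end at (367,135), both matching the prediction. I'll carry it over the hub.

>>> apply_moves:
  moves:
    - [0.04,0.2,0,0,0,0,0]
    - [0.08,0.4,0,0,0,0,0]
    - [0.11,0.6,0,0,0,0,0]
    - [0.14,0.8,0,0,0,0,0]
    - [0.163,1,0,0,0,0,0]

```text
time_s: 7.15
tool_pos: [0.512, -0.1865, 0.2175]
tool_rot: [180.0, -0.3, 171.4]
force: [1.1, 1.0, -4.1]
grip_width: 0.0236
grasp_force: 59.3
```

>>> apply_moves:
  moves:
    - [0.04,0.2,0,0,0,0,0]
    - [0.08,0.4,0,0,0,0,0]
    - [0.11,0.6,0,0,0,0,0]
    - [0.14,0.8,0,0,0,0,0]
    - [0.163,1,0,0,0,0,0]

```text
time_s: 7.65
tool_pos: [0.5094, 0.0154, 0.2177]
tool_rot: [-179.9, -0.3, 171.4]
force: [1.0, -0.6, -3.4]
grip_width: 0.0236
grasp_force: 59.3
```

>>> apply_moves:
  moves:
    - [0.04,0.2,0,0,0,0,0]
    - [0.08,0.4,0,0,0,0,0]
    - [0.11,0.6,0,0,0,0,0]
    - [0.14,0.8,0,0,0,0,0]
    - [0.163,0.95,0,0,0,0,0]
    - [0.163,1,0,0,0,0,0]
    - [0.163,1,0,0,0,0,0]

```text
time_s: 8.35
tool_pos: [0.5075, 0.2176, 0.2177]
tool_rot: [-179.9, -0.2, 171.6]
force: [-0.0, -1.3, -4.2]
grip_width: 0.0235
grasp_force: 59.3
```

```bash
python3 - <<'E'
from h import *
import cv2
o=env.get_obs(); print(o["tool_pos"],o["tool_rot"],o["force"],o["grip_width"],o["qpos"])
z=lambda a:cv2.resize(a,None,fx=4,fy=4,interpolation=cv2.INTER_CUBIC)
s=viewer.read_camera("side"); t=viewer.read_camera("top")
cv2.imwrite("pics/m3.png",np.hstack([z(s[190:310,230:330]),z(t[125:245,190:290])])[:,:,::-1])
p=np.array(o["tool_pos"]); u=np.array([.989,-.1495,0]); g=p+[0,0,.019]; h=g+.065*u
P=[h+[0,0,.04],h-[0,0,.04],g-.145*u]
print(h, proj("side",P).round(1).tolist(), proj("top",P).round(1).tolist())
for c in("side","top"): print([(b["location"],b["conf"]) for b in boxes_of(c,"mallet_head")[:2]])
E
```

```text
[0.50746273 0.21763443 0.21766215] [-179.85850341   -0.23917382  171.61013997] [-0.00680287 -1.30812992 -4.2081771 ] 0.023543921800310324 [-36.71946631   6.72332044  11.70176812  97.86368268  -1.41766222
  75.83327757  56.86811926]
[0.57174773 0.20791693 0.23666215] [[285.9, 229.7], [286.9, 245.0], [346.6, 254.6]] [[239.3, 174.2], [243.8, 179.3], [229.7, 244.1]]
[([313.4, 244.8], 0.79), ([266.7, 190.4], 0.65)]
[([243.0, 172.8], 0.78), ([357.2, 147.7], 0.17)]
```

View pics/m3.png

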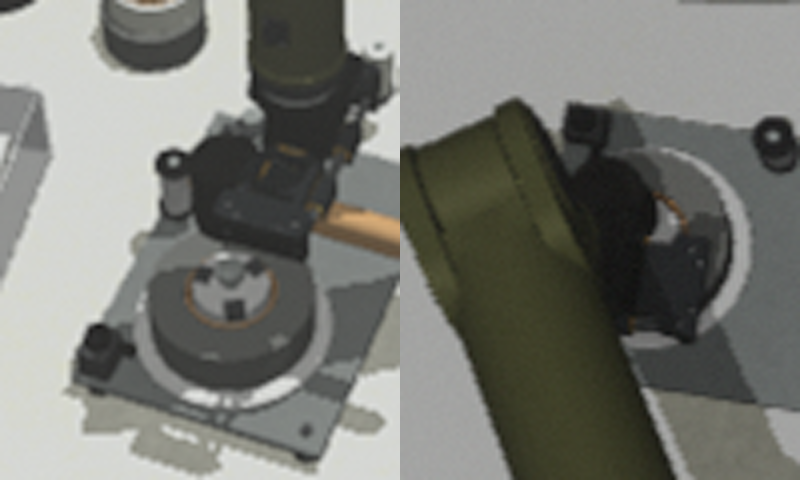

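Both views put the head within about 5 mm of the pin axis. The head is at about (243,177) in the top image. I'll tap now.

>>> apply_moves:
  moves:
    - [0,-0.015,0.12,0,0,0,0]
    - [0,-0.015,0.22,0,0,0,0]
    - [0,-0.015,0.33,0,0,0,0]
    - [0,-0.015,0.44,0,0,0,0]
    - [0,-0.015,0.44,0,0,0,0]

```text
time_s: 9.05
tool_pos: [0.5089, 0.211, 0.1315]
tool_rot: [-179.9, -0.0, 171.2]
force: [0.5, 0.1, -4.0]
grip_width: 0.0232
grasp_force: 60.0
```

>>> apply_moves:
  moves:
    - [0,0,-0.2,0,0,0,0]
    - [0,0,-0.4,0,0,0,0]
    - [0,0,-0.5,0,0,0,0]
    - [0,0,-0.5,0,0,0,0]

```text
time_s: 9.45
tool_pos: [0.5114, 0.213, 0.2373]
tool_rot: [179.7, 0.4, 171.3]
force: [-0.0, 0.0, -4.1]
grip_width: 0.0237
grasp_force: 60.0
```

```bash
python3 - <<'E'
from h import *
import cv2
o=env.get_obs(); print(o["tool_pos"],o["tool_rot"],o["force"],o["wrist_torque"],o["grip_width"])
z=lambda a:cv2.resize(a,None,fx=4,fy=4,interpolation=cv2.INTER_CUBIC)
s=viewer.read_camera("side"); s0=cv2.imread("pics/side0.png")[:,:,::-1]
cv2.imwrite("pics/m4.png",np.hstack([z(s[200:310,240:335]),z(s0[200:310,240:335])])[:,:,::-1])
print(proj("side",[[.574,.2035,.128],[.574,.2035,.114]]).round(1).tolist(),[(b["location"],b["conf"]) for b in boxes_of("side","lock_pin_top")[:2]])
E
```

```text
[0.51136034 0.21296014 0.237259  ] [179.70919882   0.38187861 171.28593358] [-0.01640815  0.02295636 -4.10984483] [0.02219964 0.14465562 0.05296742] 0.02367287652588301
[[287.3, 256.3], [287.5, 258.7]] [([288.4, 255.5], 0.6), ([313.2, 240.9], 0.37)]
```

View pics/m4.png

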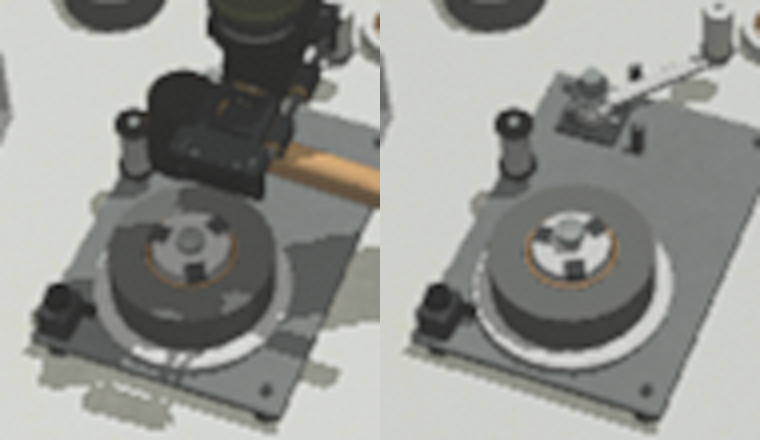

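In the left half (now) the pin cap sits flush on the hub at crop (188,238). In the right half (start) it stood proud at (569,228). That is about 2.5 px lower, which fits the full stroke. I'll tap once more, slightly deeper, to confirm it's seated.

>>> apply_moves:
  moves:
    - [0,0,0.15,0,0,0,0]
    - [0,0,0.3,0,0,0,0]
    - [0,0,0.42,0,0,0,0]
    - [0,0,0.49,0,0,0,0]
    - [0,0,0.515,0,0,0,0]
    - [0,0,0.515,0,0,0,0]

```text
time_s: 10.15
tool_pos: [0.5071, 0.2123, 0.1292]
tool_rot: [-179.9, -0.2, 171.4]
force: [-2.4, 0.0, -1.2]
grip_width: 0.0233
grasp_force: 60.0
```

>>> apply_moves:
  moves:
    - [0,0,0.01,0,0,0,0]
    - [0,0,0.02,0,0,0,0]
    - [0,0,0.02,0,0,0,0]

```text
time_s: 10.45
tool_pos: [0.5078, 0.2131, 0.1273]
tool_rot: [-180.0, -0.1, 171.4]
force: [-9.6, -1.9, 12.3]
grip_width: 0.0232
grasp_force: 60.0
```

```bash
python3 - <<'E'
from h import *
o=env.get_obs(); print(o["tool_pos"],o["tool_rot"],o["force"],o["wrist_torque"],o["grip_width"],o["effort"])
E
```

```text
[0.50780497 0.21312582 0.127271  ] [-1.79994230e+02 -1.18992267e-01  1.71386622e+02] [-9.63268604 -1.88025363 12.26908645] [-0.60974468  1.65135304 -0.21067594] 0.02316597445068037 [  0.58873275 -32.55422115   1.79126769 -28.67050946   0.31170155
  -3.00371222   0.21120627]
```

The contact force is about 16 N with no movement, above the 11 N needed to drive the pin, so it is solid at the bottom. I'll carry the mallet back.

>>> apply_moves:
  moves:
    - [0,0,-0.1,0,0,0,0]
    - [0,0,-0.25,0,0,0,0]
    - [0,0,-0.4,0,0,0,0]
    - [0,0,-0.5,0,0,0,0]
    - [-0.04,-0.2,-0.5,0,0,0,0]
    - [-0.08,-0.4,-0.5,0,0,0,0]
    - [-0.11,-0.6,-0.5,0,0,0,0]
    - [-0.14,-0.8,-0.5,0,0,0,0]
    - [-0.163,-1,-0.5,0,0,0,0]

```text
time_s: 11.35
tool_pos: [0.5111, 0.0085, 0.2252]
tool_rot: [-180.0, 0.0, 171.4]
force: [0.4, -0.5, -3.5]
grip_width: 0.0233
grasp_force: 60.0
```

>>> apply_moves:
  moves:
    - [-0.04,-0.2,0,0,0,0,0]
    - [-0.08,-0.4,0,0,0,0,0]
    - [-0.11,-0.6,0,0,0,0,0]
    - [-0.14,-0.8,0,0,0,0,0]
    - [-0.163,-1,0,0,0,0,0]

```text
time_s: 11.85
tool_pos: [0.5133, -0.194, 0.2252]
tool_rot: [-180.0, 0.0, 171.4]
force: [0.0, 0.9, -3.8]
grip_width: 0.0232
grasp_force: 60.0
```

>>> apply_moves:
  moves:
    - [-0.04,-0.2,0,0,0,0,0]
    - [-0.08,-0.4,0,0,0,0,0]
    - [-0.11,-0.6,0,0,0,0,0]
    - [-0.14,-0.8,0,0,0,0,0]
    - [-0.163,-1,0,0,0,0,0]
    - [-0.163,-1,0.2,0,0,0,0]
    - [-0.163,-1,0.4,0,0,0,0]
    - [-0.163,-1,0.6,0,0,0,0]
    - [-0.163,-1,0.75,0,0,0,0]
    - [-0.163,-1,0.75,0,0,0,0]

```text
time_s: 12.85
tool_pos: [0.5126, -0.392, 0.0697]
tool_rot: [179.8, -0.6, 171.4]
force: [-0.1, 1.6, -4.2]
grip_width: 0.0237
grasp_force: 60.0
```

```bash
python3 - <<'E'
from h import *
import cv2
o=env.get_obs(); print(o["tool_pos"],o["tool_rot"],o["force"],o["wrist_torque"],o["grip_width"])
z=lambda a:cv2.resize(a,None,fx=4,fy=4,interpolation=cv2.INTER_CUBIC)
s=viewer.read_camera("side")
cv2.imwrite("pics/m5.png",np.hstack([z(s[110:210,290:390]),z(s[205:305,240:340])])[:,:,::-1])
E
```

```text
[ 0.51256553 -0.39204439  0.06972021] [179.78700484  -0.55425675 171.41370614] [-0.08605185  1.60992267 -4.2497807 ] [0.11172822 0.19691161 0.00456487] 0.023661702903884828
```

View pics/m5.png

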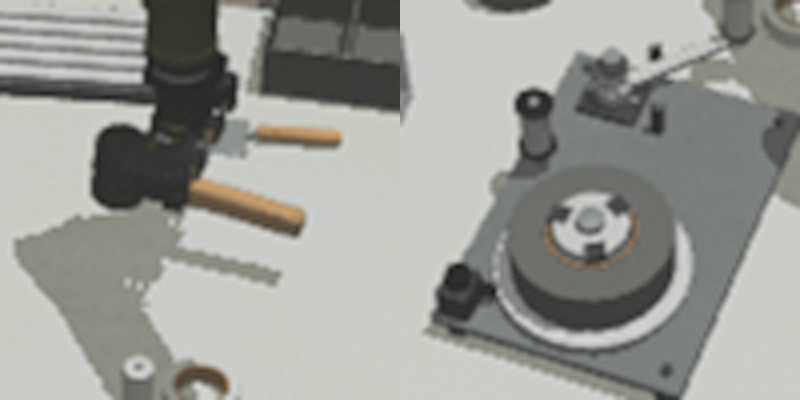

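The left half shows the mallet tilted about 5° nose-up, with the handle end at crop (300,222). The right half shows the pin cap flush at crop (591,218). I'll set the mallet down, release it and rise.

>>> apply_moves:
  moves:
    - [0,0,0.12,0,0,0,0]
    - [0,0,0.2,0,0,0,0]
    - [0,0,0.25,0,0,0,0]
    - [0,0,0.275,0,0,0,0]
    - [0,0,0.28,0,0,0,0]
    - [0,0,0.28,0,0,0,0.35]
    - [0,0,0.28,0,0,0,0.6]
    - [0,0,0.28,0,0,0,1]
    - [0,0,0.28,0,0,0,1]
    - [0,0,0.28,0,0,0,1]
    - [0,0,0.28,0,0,0,1]
    - [0,0,0.28,0,0,0,1]
    - [0,0,0.28,0,0,0,1]
    - [0,0,0.28,0,0,0,1]
    - [0,0,0.28,0,0,0,1]
  grip_force: 30

```text
time_s: 14.4
tool_pos: [0.5158, -0.3948, 0.0195]
tool_rot: [180.0, -0.0, 171.4]
force: [-0.2, -0.7, -0.1]
grip_width: 0.0857
grasp_force: 0.0
```

>>> apply_moves:
  moves:
    - [0,0,-0.1,0,0,0,1]
    - [0,0,-0.25,0,0,0,1]
    - [0,0,-0.5,0,0,0,1]
    - [0,0,-0.75,0,0,0,1]
    - [0,0,-0.95,0,0,0,1]
    - [0,0,-1,0,0,0,1]

```text
time_s: 15.0
tool_pos: [0.5174, -0.3969, 0.2256]
tool_rot: [-179.8, 0.5, 171.4]
force: [-0.2, -0.5, 0.1]
grip_width: 0.0867
grasp_force: 0.0
```

>>> apply_moves:
  moves:
    - [0.04,0.2,0,0,0,0,1]
    - [0.09,0.4,0,0,0,0,1]
    - [0.13,0.6,0,0,0,0,1]
    - [0.162,0.75,0,0,0,0,1]

```text
time_s: 15.4
tool_pos: [0.5059, -0.2385, 0.2188]
tool_rot: [179.9, -0.1, 171.5]
force: [0.1, -0.8, -0.3]
grip_width: 0.0869
grasp_force: 0.0
```

>>> apply_moves:
  moves:
    - [0.04,0.2,0,0,0,0,1]
    - [0.09,0.4,0,0,0,0,1]
    - [0.13,0.6,0,0,0,0,1]
    - [0.162,0.75,0.1,0,0,0,1]
    - [0.162,0.75,0.3,0,0,0,1]
    - [0.162,0.75,0.3,0,0,0,1]

```text
time_s: 16.0
tool_pos: [0.4926, -0.0869, 0.1548]
tool_rot: [-179.9, -0.5, 171.5]
force: [-0.7, -0.0, -0.1]
grip_width: 0.0869
grasp_force: 0.0
```

```bash
python3 - <<'E'
from h import *
import cv2
o=env.get_obs(); print(o["tool_pos"],o["tool_rot"],o["force"],o["qpos"])
z=lambda a:cv2.resize(a,None,fx=4,fy=4,interpolation=cv2.INTER_CUBIC)
s=viewer.read_camera("side")
for n in("mallet_head","mallet_grip","roller_top","lock_pin_top","tape_narrow"): print(n,[(np.round(b["location"],1).tolist(),round(float(b["conf"]),2)) for b in boxes_of("side",n)[:2]])
cv2.imwrite("pics/m6.png",np.hstack([z(s[130:260,270:370])])[:,:,::-1])
u=np.array([.989,-.1495,0]); print(proj("side",[np.array([.581,-.404,.08]),np.array([.581,-.404,.04])-.21*u]))
E
```

```text
[ 0.49257633 -0.08692201  0.15482997] [-179.92505402   -0.5458568   171.52324698] [-0.70217102 -0.04301361 -0.12673255] [-20.91700814   2.88734104  28.84625064 109.6281192   -1.42307684
  68.395092    89.95913095]
mallet_head [([347.7, 168.9], 0.65)]
mallet_grip [([266.2, 197.7], 0.51), ([347.2, 167.3], 0.48)]
roller_top [([309.6, 219.5], 0.59)]
lock_pin_top [([285.5, 258.7], 0.62)]
tape_narrow [([337.4, 212.7], 0.76), ([270.6, 190.7], 0.49)]
[[318.58533325 154.19815934]
 [363.96502387 172.19477961]]
```

View pics/m6.png

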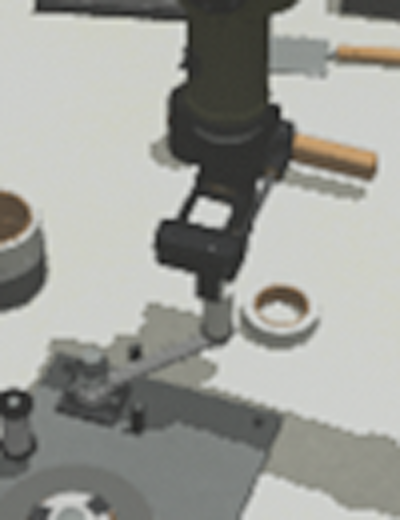

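The mallet stands level: its handle end at (364,171) matches the upright prediction. The gripper is right over the roller, at crop (216,315). I'll descend and pinch.

>>> apply_moves:
  moves:
    - [0,0,0.15,0,0,0,1]
    - [0,0,0.28,0,0,0,1]
    - [0,0,0.36,0,0,0,1]
    - [0,0,0.38,0,0,0,1]
    - [0,0,0.38,0,0,0,0]
    - [0,0,0.38,0,0,0,0]
    - [0,0,0.38,0,0,0,0]
    - [0,0,0.38,0,0,0,0]
    - [0,0,0.38,0,0,0,0]
    - [0,0,0.38,0,0,0,0]
    - [0,0,0.38,0,0,0,0]
    - [0,0,0.38,0,0,0,0]
    - [0,0,0.38,0,0,0,0]
    - [0,0,0.38,0,0,0,0]
  grip_force: 30

```text
time_s: 17.7
tool_pos: [0.4966, -0.088, 0.0836]
tool_rot: [180.0, -0.0, 171.4]
force: [0.3, 1.8, 1.1]
grip_width: 0.0294
grasp_force: 30.0
```

```bash
python3 - <<'E'
import numpy as np
xt=np.array([-.98876,.1495]);yt=np.array([.1495,.98876]);a0=220.94
P=lambda a:np.array([.6024+.14*np.cos(np.radians(a)),.003+.14*np.sin(np.radians(a))])
for a in list(np.arange(a0,165.9,-5.5)[1:])+[165.94,163.9]: d=(P(a)-P(a0))/.2; print(round(a,1),round(d@xt,3),round(d@yt,3))
E
```

```text
215.4 0.049 0.046
209.9 0.093 0.096
204.4 0.133 0.151
198.9 0.166 0.209
193.4 0.195 0.27
187.9 0.217 0.333
182.4 0.233 0.399
176.9 0.242 0.465
171.4 0.246 0.532
165.9 0.243 0.599
165.9 0.243 0.599
163.9 0.24 0.624
```

>>> apply_moves:
  moves:
    - [0.05,0.045,0,0,0,0,0]
    - [0.093,0.096,0,0,0,0,0]
    - [0.133,0.151,0,0,0,0,0]
    - [0.166,0.209,0,0,0,0,0]
    - [0.195,0.27,0,0,0,0,0]
    - [0.217,0.333,0,0,0,0,0]
    - [0.233,0.4,0,0,0,0,0]
    - [0.242,0.465,0,0,0,0,0]
    - [0.246,0.53,0,0,0,0,0]
    - [0.244,0.58,0,0,0,0,0]
    - [0.243,0.6,0,0,0,0,0]
    - [0.243,0.6,0,0,0,0,0]

```text
time_s: 18.9
tool_pos: [0.4657, 0.035, 0.0835]
tool_rot: [-179.8, -0.1, 171.4]
force: [-3.0, -6.3, 4.8]
grip_width: 0.0295
grasp_force: 30.0
```

>>> apply_moves:
  moves:
    - [-0.001,0.01,0,0,0,0,0]
    - [-0.002,0.015,0,0,0,0,0]
    - [-0.002,0.015,0,0,0,0,0]
    - [-0.002,0.015,0,0,0,0,0]

```text
time_s: 19.3
tool_pos: [0.4662, 0.0372, 0.0835]
tool_rot: [-179.8, -0.1, 171.3]
force: [-3.6, -6.4, 5.0]
grip_width: 0.029
grasp_force: 30.0
```

>>> apply_moves:
  moves:
    - [-0.001,0.01,0,0,0,0,0]
    - [-0.002,0.02,0,0,0,0,0]
    - [-0.002,0.02,0,0,0,0,0]
    - [-0.002,0.02,0,0,0,0,0]

```text
time_s: 19.7
tool_pos: [0.4665, 0.0385, 0.0834]
tool_rot: [-179.6, -0.2, 171.2]
force: [-5.9, -12.5, 8.5]
grip_width: 0.0294
grasp_force: 30.0
```

>>> apply_moves:
  moves:
    - [-0.001,0.01,0,0,0,0,0]
    - [-0.001,0.01,0,0,0,0,0]
    - [-0.001,0.01,0,0,0,0,0]
    - [-0.001,0.01,0,0,0,0,0]

```text
time_s: 20.1
tool_pos: [0.4666, 0.0387, 0.0834]
tool_rot: [-179.4, -0.3, 171.2]
force: [-7.3, -15.4, 10.8]
grip_width: 0.0291
grasp_force: 30.0
```

The commanded 2 mm moved the roller only about 0.2 mm while the force climbed from 13 to 15 N. That puts the arm hard against its inner stop, at about 0.97 rad from geometry. I'll hand in.

```bash
python3 -c "
from cell import env
print(env.sign_off())"
```

```text
the job is handed in; nothing more can be done
None
```

I handed the job in at about 20 s: lock pin tapped fully down, mallet back on the table near where it started, and the gripper still holding the tension arm against its inner stop. The hand-in returned no verdict.

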